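# Show the food-processor blade to the phone

## Robot

A 6-joint arm with a two-finger parallel gripper is mounted at the origin on the work surface. World frame = base frame: x ahead of the robot, y to its left, z up, the work surface at z = 0. Lengths are in mm, angles in degrees, forces in N, time in s.
With the tool pointing down it reaches from about 325 to 925 mm from the base axis. Payload 3.1 kg.
Tool frame: the origin (TCP) lies at the very end of the fingers, on their centre line; the grasp point (between the pads) lies grasp_offset behind it (grasp_offset is the distance from the TCP to the grasp point, in mm); z points along the fingers, y is the line along which they close (so a half turn about z gives the same grasp; the last joint's range is limited). The gripper opens to 85 mm and grips with 20 to 120 N. Pads are 22 mm wide; open, the fingers measure 114 mm over their backs; the gripper's body (76 mm by 85 mm) begins 54 mm behind the grasp point. The pads swing forward as they close: fully open they stand 13 mm farther back than shut.
Start: joints at [-75.527, 12.427, 92.441, -0, 75.132, -6.429], TCP at [222.998, -583.876, 231.3] pointing down, gripper open.
Joint ranges: [-157.48, 157.48], [-44.54, 120.13], [17.64, 146.25], [-64.5, 244.5], [7.68, 150.69], [-147.95, 147.95]. Speed limits (degrees/s): [159.86, 159.86, 180, 180, 180, 180].

## Interface

Orientations are given as [roll, pitch, yaw] about the fixed x, y, z axes, in that order (R = Rz(yaw) Ry(pitch) Rx(roll)).
In Python, from station import * gives the robot as it stands. Calls block until the motion is done:
- goto(position, orientation): joint-space move of the TCP to a pose.
- move_l(position, attitude=None, speed=150): straight line of the TCP; attitude=None keeps the orientation; speed is the mean speed in mm/s.
- move_j(angles): joint-space move.
- grip(opening, squeeze=None): finger opening in mm; squeeze is the grip in N (None keeps the last); returns when the fingers have stopped.
- wait(seconds).
- solve_ik(position, orientation): joint angles nearest the present ones, or None.
- get_obs(): the state.
- get_image(name): name is "scene" or "top" or "wrist"; returns the picture (480x640x3 uint8, red, green, blue); there is no depth.
- get_calibration(name): a dict with "fx", "fy", "cx", "cy" (pixels), "R" (3x3) and "t" (3): a world point X has camera coordinates R X + t; the wrist camera has in their place "mount" (4x4, takes a point from camera to tool coordinates, whose origin is the TCP and whose axes are the flange's). Camera axes: x right, y down, z forward; pixel columns grow to the right and rows downward; lengths in mm; the calibration is good to about 2 mm. A picture is of the moment at which its call begins: read the wrist's pose just before it. get_calibration takes no time and is no camera call.
A pose or a line that the arm cannot do raises Unreachable and nothing moves.
- sign_off(): hands the job in; it is judged then, once.
Trained networks look in the newest picture that a camera, given by its name, has taken for a name from the list of things; names that differ only in an ending like _2 or _b are one class to them, and where a whole thing is asked for, a point or a joint stands for the part that bears it (a point fixed in the world has none). Each returns a list of dicts, best first, with "score" (0 to 1); they miss things now and then, are a little off and sometimes report something else, mostly with a low value. They report only what shows in the picture. A call takes as long as a camera call.
- spot_in(name, camera): "extent" ([centre column, centre row, width, height] in pixels, round what is visible of it).
- regions_of(name, camera): "region" (480x640 bool, what is visible of it) and "extent" ([centre column, centre row, width, height] in pixels, round what is visible of it).
The state is a dict: "t": time; "joint_pos": joint angles; "qvel": joint speeds; "effort": joint torques, N m; "tcp_pos": TCP position; "ee_rot": TCP orientation; "wrist_force": force on the tool from outside, world axes, zero at the start; "moment": the same for the moment, N m; "grip_width": finger opening in mm; "grip_force": force on a finger pad.
Only numpy, scipy, OpenCV 4.12 (cv2) and the standard library are available. Lean on these libraries where they do the work, as an engineer would, in place of code of your own. Each camera call takes 0.05 s, during which the arm holds its last target. There are 200 camera calls.

## Task

The service desk is on a video call on the phone that stands on the small tripod and wants to see the food processor's chopping blade. Lift the unlocked lid off the bowl (the feed tube is its handle) and lay it gently, right way up, in the middle of the grey drying mat; then draw the blade out of the bowl and, still by the orange grip on top of its hub, hold it up to the phone: about 15 cm in front of the lens and centred on it, hub upright, with the two steel wings level with the lens and spread across its view. Finish while still holding the blade steady there, and do not touch the phone or disturb the other things on the worktop.

Things in the scene. Friction and masses are not known exactly. Their poses are not given: they have to be found in the camera images.
- processor: white food processor, fixed. Origin on the worktop under the bowl's axis. Round platform (radius 88 mm) carries a clear bowl: rim 168 mm up, outer radius 80, inner 76 at the rim, 72 at the floor, which is 65 mm up. Motor housing 155 (x) x 130 mm, 150 mm high, on the +y side, centred 165 mm from the bowl axis. The bowl's loop handle sticks out to -x as far as 122 mm.
- spindle_top (a point): top of the upright steel drive spindle on the bowl's axis (12 mm thick, 58 mm tall from the bowl floor, 123 mm above the worktop). The blade's hub stands over it with 3 mm of play all round; nothing locks it, it pulls straight up.
- lid: clear round lid, unlocked, resting on the rim, 0.2 kg. Origin: centre of its underside, z up. Collar (radius 70, z 0 to 8 mm) dips into the bowl; disc radius 83, z 8 to 12 mm. Pale oval feed tube at x = +36 mm: 44 mm wide along x, 68 along y, z 12 to 76 mm; smaller grey pusher fixed in it, to z = 86 mm. Lift 15 mm to free the collar. On the mat it stands on the collar.
- lid_tube (a point): point on the feed tube's axis to grip at, 60 mm above the lid's origin; grip across the 44 mm width, along the lid's x axis. Axes as the lid's.
- mat: grey ribbed silicone drying mat, fixed, 210 mm (x) by 220 mm (y), 3 mm thick. Origin: centre of its underside.
- blade: chopping blade, 0.12 kg: orange hollow hub (32 mm thick) standing on the bowl floor over the spindle, flat-sided orange grip on top (36 mm along x, 20 along y, z 68 to 100 mm), two thin steel wings reaching 62 mm out, to +x at z = 20, to -x at z = 40 mm. Origin: axis at the hub's foot, z up, x along the wings. Alike after a half turn. It clears the rim after a 105 mm lift.
- blade_mid (a point): point on the hub's axis halfway between the two wings, 30 mm above the hub's foot: the middle of the wings, to be brought before the lens. Axes as the blade's.
- blade_grip (a point): point on the hub's axis in the flat-sided grip, 88 mm above the hub's foot, 12 mm below the grip's top; grip across the 20 mm width, along the blade's y axis. Axes as the blade's.
- phone: phone (73 x 150 x 9 mm) upright in a small black tripod clamp, fixed; legs within 80 mm of its origin, on the worktop below the phone. Screen and lens look level along -x of this frame; y runs across the view, z up. Top edge 197 mm up.
- lens (a point): the phone's front lens, at the top of the screen, 188 mm above the worktop. It looks along -x; axes as the phone's.
- dough_tool: bystander: white plastic dough tool, hub 32 mm thick, 96 mm tall, two short flat arms, standing loose on the worktop; origin at its foot
- slicing_disc: bystander: flat steel slicing disc in a grey rim, 136 mm wide, with a 30 mm high hub, lying loose; origin under its centre
- pepper_mill: bystander: dark wooden pepper mill, 54 mm wide, 200 mm tall, loose; origin under its centre
- mug: bystander: dark blue mug, 80 mm wide, 92 mm tall, loose; origin under its centre
- jar_a: bystander: small copper-coloured spice jar, 46 mm wide, 95 mm tall, loose; origin under its centre
- jar_b: bystander: small yellow spice jar, 46 mm wide, 95 mm tall, loose; origin under its centre
- spatula: bystander: wooden-handled spatula lying loose along its x axis; origin at its middle underside

How it is judged (in metres and radians):
On the way, in this order (a step that is already met when the one before it is completed fails the run):
1. the lid lies right way up on the drying mat, let go and at rest (height (world z) of lid below 0.01 m and angle between lid's own z axis and vertical below 0.06 rad and x of lid in the frame of mat between -0.06 and 0.06 m and y of lid in the frame of mat between -0.06 and 0.06 m and contact force between the fingers and lid below 0.1 N and linear speed of lid below 0.02 m/s), for 0.2 s.
2. the blade is drawn clear of the bowl, held in the fingers (height (world z) of blade above 0.17 m and contact force between the fingers and blade above 2 N), for 0.2 s.
At the end, for the whole second after the job is handed in: Blade gripped at its orange grip, touching nothing else, at rest; wing middle 110-190 mm before the lens, within 25 mm of its axis sideways and in height; hub upright within 8 deg, wings across the view within 11 deg; lid flat, let go, centre within 60 mm of the mat's middle along each side (all of step 1 and x of blade_mid in the frame of lens between -0.19 and -0.11 m and y of blade_mid in the frame of lens between -0.025 and 0.025 m and z of blade_mid in the frame of lens between -0.025 and 0.025 m and angle between blade's own z axis and vertical below 0.14 rad and angle between the x axis of blade and the y axis of phone, either way round below 0.2 rad and contact force between the fingers and blade above 2 N and distance between the grasp point and blade_grip below 0.035 m and linear speed of blade below 0.02 m/s and angular speed of blade below 0.15 rad/s and contact force between blade and processor below 0.1 N and contact force between blade and lid below 0.1 N and contact force between blade and mat below 0.1 N and contact force between blade and phone below 0.1 N and contact force between blade and dough_tool below 0.1 N and contact force between blade and slicing_disc below 0.1 N and contact force between blade and pepper_mill below 0.1 N and contact force between blade and mug below 0.1 N and contact force between blade and jar_a below 0.1 N and contact force between blade and jar_b below 0.1 N and contact force between blade and spatula below 0.1 N); the arm keeps its last pose, push and grip.
It fails at once if the phone or its tripod is touched (contact force between any of the arm, the fingers, blade, lid and phone above 0.5 N).
It fails at once if the lid is dropped or slammed onto the worktop (height (world z) of lid below 0.035 m and linear speed of lid above 0.4 m/s).
It fails at once if a bystander is moved more than 20 mm or tipped over (distance of any of dough_tool, slicing_disc, pepper_mill, mug, jar_a, jar_b, spatula from where it was at the start of the episode above 0.02 m or angle between any of dough_tool, slicing_disc, pepper_mill, mug, jar_a, jar_b, spatula's own z axis and vertical above 0.4 rad).
It also fails if it takes over 54 s, if anything falls off the work surface, if the arm or the gripper's body presses on something with over 40 N, if the wrist force passes 120 N, or if a joint passes its speed limit or range.

## Working session

There is one attempt and no reset: what is moved stays moved. The work goes in short steps, each a Python script; the robot and the scene stay as the last script left them, time stands still between calls to the robot, and variables do not carry over. Pictures are saved under pics/ and viewed, at most 10 in all, crops included, and the job is handed in when it is done.

```bash
ls; mkdir -p pics; python3 - <<'E'
from station import *
import cv2,numpy as np
o=get_obs();print({k:o[k] for k in('t','tcp_pos','ee_rot','grip_width')})
try: print(grasp_offset)
except Exception as e: print(e)
for c in('scene','top'):
    im=get_image(c);cv2.imwrite(f'pics/{c}0.png',im[:,:,::-1])
    k=get_calibration(c);print(c,k)
    for n in('lid','lid_tube','mat','phone','lens','blade','processor','pepper_mill','mug','dough_tool','slicing_disc','jar_a','spatula'):
        r=spot_in(n,c);print(n,[(np.round(d['extent']).tolist(),round(d['score'],2)) for d in r[:3]])
print(get_calibration('wrist'));print(get_obs()['t'])
E
```

```text
pics
{'t': 0.0, 'tcp_pos': array([ 222.77128974, -583.06072157,  229.97321697]), 'ee_rot': array([-1.79863448e+02, -1.44259357e-02,  2.09002122e+01]), 'grip_width': 85.21058309649975}
18.700000000000003
scene {'fx': 620.9962295267737, 'fy': 620.9962295267737, 'cx': 318.2409408922805, 'cy': 246.2137047881465, 'R': array([[ 0.74108874,  0.6713876 , -0.00511659],
       [ 0.41714584, -0.4663971 , -0.78004044],
       [-0.52609584,  0.57594482, -0.62570818]]), 't': array([-324.7551361 , -196.16339461, 1834.14561978])}
lid [([401.0, 168.0, 69.0, 48.0], 0.93), ([391.0, 318.0, 24.0, 44.0], 0.68)]
lid_tube [([404.0, 170.0, 76.0, 51.0], 0.75)]
mat [([294.0, 276.0, 120.0, 77.0], 0.62)]
phone [([319.0, 325.0, 49.0, 98.0], 0.66), ([409.0, 293.0, 60.0, 39.0], 0.55)]
lens [([321.0, 326.0, 48.0, 99.0], 0.94), ([457.0, 258.0, 22.0, 38.0], 0.52)]
blade []
processor [([294.0, 277.0, 120.0, 76.0], 0.46), ([401.0, 167.0, 72.0, 50.0], 0.39)]
pepper_mill [([479.0, 231.0, 21.0, 74.0], 0.88)]
mug [([186.0, 303.0, 40.0, 57.0], 0.68)]
dough_tool [([216.0, 336.0, 23.0, 54.0], 0.95)]
slicing_disc [([408.0, 294.
[... 951 characters left out ...]
2.0, 200.0, 56.0, 57.0], 0.42)]
slicing_disc [([252.0, 203.0, 55.0, 54.0], 0.93)]
jar_a [([307.0, 181.0, 19.0, 31.0], 0.79), ([194.0, 173.0, 27.0, 31.0], 0.57), ([254.0, 204.0, 55.0, 55.0], 0.41)]
spatula [([475.0, 296.0, 31.0, 120.0], 0.74)]
{'fx': 361.4878748513639, 'fy': 361.4878748513639, 'cx': 327.32505784308114, 'cy': 240.23974348511305, 'mount': array([[ 8.37794431e-04, -9.55296986e-01, -2.95646692e-01,
         7.50631893e+01],
       [ 9.99999324e-01,  5.62025079e-04,  1.01774520e-03,
        -1.05702677e+00],
       [-8.06088067e-04, -2.95647345e-01,  9.55296811e-01,
        -1.43151580e+02],
       [ 0.00000000e+00,  0.00000000e+00,  0.00000000e+00,
         1.00000000e+00]])}
1.4
```

View pics/top0.png

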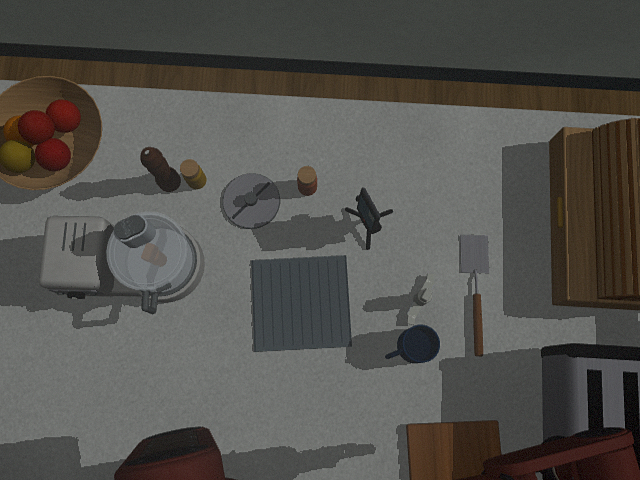

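View pics/scene0.png

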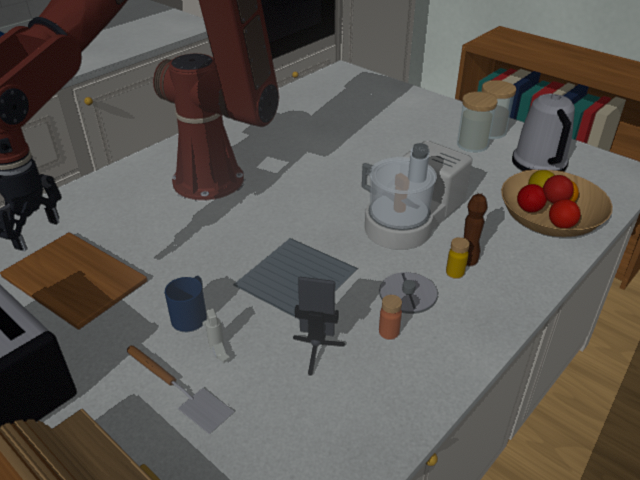

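The top view shows the processor on the left (bowl at about (150,252), tube at (130,231)), the mat at (301,303) and the phone on its tripod at (368,213). The dough tool is at (421,292), the mug at (418,344), the jars at (307,180) and (193,174), the disc at (250,200) and the mill at (160,168). I'll do rough localisation, then look with the wrist camera.

```bash
cat > h.py <<'E'
from station import *
import cv2,numpy as np
from scipy.spatial.transform import Rotation as Ro
def cam(c):
    k=get_calibration(c)
    if c!='wrist': return k,k['R'],k['t']
    o=get_obs();T=np.eye(4);T[:3,:3]=Ro.from_euler('xyz',o['ee_rot'],degrees=True).as_matrix();T[:3,3]=o['tcp_pos']
    W=np.linalg.inv(T@k['mount']);return k,W[:3,:3],W[:3,3]
def ray(C,uv,z):
    k,R,t=C;d=R.T@np.array([(uv[0]-k['cx'])/k['fx'],(uv[1]-k['cy'])/k['fy'],1]);c=-R.T@t
    return (c+d*(z-c[2])/d[2])
def proj(C,X):
    k,R,t=C;p=R@np.array(X)+t;return np.array([k['fx']*p[0]/p[2]+k['cx'],k['fy']*p[1]/p[2]+k['cy']])
E
python3 - <<'E'
from h import *
C=cam('top')
for n,uv,z in [('lid',(150,252),170),('tube',(130,231),246),('phone top a',(363,190),197),('phone top b',(378,232),197),('leg1',(345,210),5),('leg2',(392,211),5),('leg3',(368,248),5),('mat1',(251,260),3),('mat2',(346,256),3),('mat3',(351,346),3),('mat4',(254,351),3),('mug',(418,344),50),('dough',(421,300),0),('mill',(173,185),0),('jarb',(200,185),0),('jara',(309,190),0),('disc',(250,200),0)]:
    print(n,ray(C,uv,z).round())
b=ray(C,(150,252),170)
goto([b[0],b[1],420],[180,0,0]);
Cw=cam('wrist');im=get_image('wrist');cv2.imwrite('pics/w1.png',im[:,:,::-1])
np.savez('w1.npz',R=Cw[1],t=Cw[2])
o=get_obs();print(o['tcp_pos'],o['ee_rot'],o['joint_pos'],o['t'])
for n in('lid','blade','processor'):
    print(n,[(np.round(d['extent']).tolist(),round(d['score'],2)) for d in spot_in(n,'wrist')[:3]])
p=ray(C,(370,211),197)
goto([p[0]-100,p[1],420],[180,0,0]);
Cw=cam('wrist');im=get_image('wrist');cv2.imwrite('pics/w2.png',im[:,:,::-1])
np.savez('w2.npz',R=Cw[1],t=Cw[2])
o=get_obs();print(o['tcp_pos'],o['ee_rot'],o['t'])
for n in('phone','lens','mat'):
    print(n,[(np.round(d['extent']).tolist(),round(d['score'],2)) for d in spot_in(n,'wrist')[:3]])
E
```

```text
lid [560. 171. 170.]
tube [584. 192. 246.]
phone top a [ 710. -256.  197.]
phone top b [ 623. -290.  197.]
leg1 [ 718. -227.    5.]
leg2 [ 722. -338.    5.]
leg3 [ 630. -285.    5.]
mat1 [586. -16.   3.]
mat2 [ 608. -235.    3.]
mat3 [ 403. -257.    3.]
mat4 [379. -40.   3.]
mug [ 414. -400.   50.]
dough [ 517. -412.    0.]
mill [756. 185.   0.]
jarb [760. 120.  -0.]
jara [ 763. -139.    0.]
disc [730.  -1.   0.]
[559.71294212 169.82326385 419.65989561] [ 1.79984383e+02  2.71576503e-02 -6.59092203e-02] [ 1.00105177e+01  2.56305618e+00  8.36350444e+01 -1.06484900e-02
  9.38313705e+01  1.00075714e+02] 4.425
lid [([321.0, 197.0, 149.0, 150.0], 0.7)]
blade [([622.0, 100.0, 32.0, 73.0], 0.74), ([223.0, 212.0, 208.0, 169.0], 0.26)]
processor [([232.0, 207.0, 232.0, 178.0], 0.76)]
[ 566.61180309 -271.16847655  420.21892843] [-1.79983790e+02 -2.59358902e-02  1.09781756e-01] 6.25
phone [([47.0, 205.0, 94.0, 163.0], 0.37)]
lens [([337.0, 95.0, 79.0, 95.0], 0.72)]
mat [([239.0, 221.0, 154.0, 144.0], 0.72)]
```

View pics/w1.png

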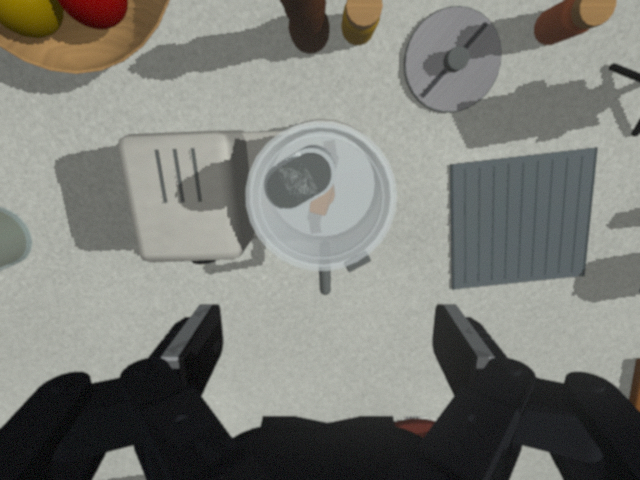

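View pics/w2.png

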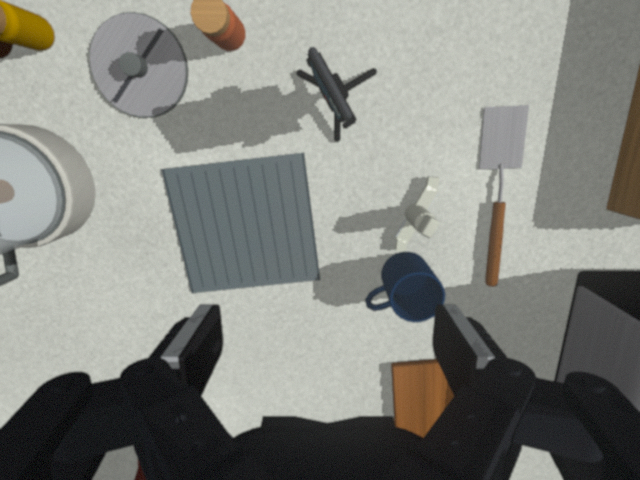

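The wrist views show the lid circle centred near (321,195), with the dark pusher at (298,180). The phone's top edge runs from (313,50) to (349,123). Next I'll zoom in on the phone to see which way it faces and fit the pusher ellipse.

```bash
python3 - <<'E'
from h import *
k=get_calibration('wrist')
im=cv2.imread('pics/w1.png');w=np.load('w1.npz');C=(k,w['R'],w['t'])
g=cv2.cvtColor(im,cv2.COLOR_BGR2GRAY)
m=np.zeros_like(g);m[140:220,255:345]=(g[140:220,255:345]<120)
n,l,s,c=cv2.connectedComponentsWithStats(m);i=1+np.argmax(s[1:,4]);print(s[i],c[i])
cn=max(cv2.findContours((l==i).astype('uint8'),0,1)[0],key=cv2.contourArea);e=cv2.fitEllipse(cn);print(e)
print('pusher top',ray(C,e[0],246),'disc c',ray(C,(321,195),172),ray(C,(321,197),172))
w=np.load('w2.npz');C2=(k,w['R'],w['t'])
for nme,uv,z in[('pa',(313,50),197),('pb',(349,123),197)]:print(nme,ray(C2,uv,z))
print('mat',[ray(C2,u,3).round(1) for u in((163,170),(303,153),(319,278),(192,292))])
a=cv2.resize(cv2.imread('pics/scene0.png')[265:385,270:370],None,fx=4,fy=4,interpolation=2)
b=cv2.resize(cv2.imread('pics/w2.png')[30:150,280:380],None,fx=4,fy=4,interpolation=2)
cv2.imwrite('pics/c1.png',cv2.resize(cv2.hconcat([a,b]),(800,480)))
cv2.imwrite('pics/lidcrop.png',cv2.resize(im[100:310,210:430],None,fx=3.4,fy=2.8))
E
```

```text
[ 265  153   66   55 2409] [297.16562889 179.80282275]
((297.1592102050781, 180.00372314453125), (44.93440628051758, 70.66766357421875), 61.666160583496094)
pusher top [591.38823342 196.57432052 246.        ] disc c [565.04876341 177.061579   172.        ] [562.84950859 177.07358278 172.        ]
pa [ 709.7295822  -257.34362991  197.        ]
pb [ 646.44762609 -291.46055368  197.        ]
mat [array([580.2, -19.4,   3. ]), array([ 606., -234.,    3.]), array([ 402. , -257.3,    3. ]), array([375.8, -41.7,   3. ])]
```

View pics/c1.png

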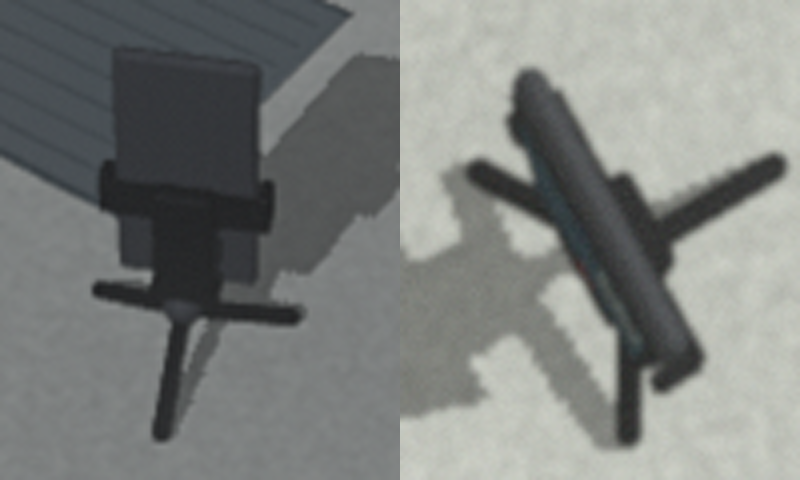

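View pics/lidcrop.png

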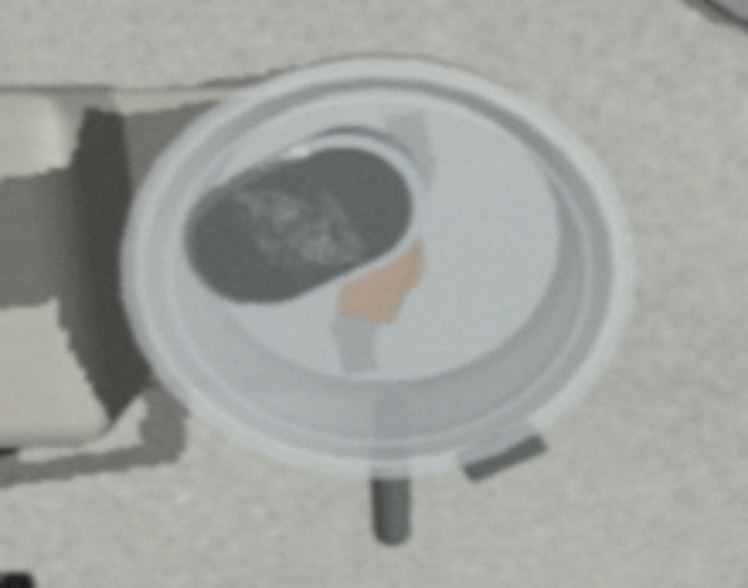

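The scene view shows the phone's back, so its screen faces the mat: the normal is about (-0.47,0.88) and the lens about (676,-270). The lid centre is about (563,178), with the tube at (593,196) and yaw about 28°. Gripping the lid now.

```bash
python3 - <<'E'
from h import *
A=[180,0,118.3];p=[593.5,195.5]
goto([*p,290],A)
move_l([*p,202],speed=120)
print(grip(20,50));o=get_obs();print(o['grip_width'],o['grip_force'],o['wrist_force'],o['t'])
if o['grip_width']>35:
    move_l([*p,235],speed=80)
    move_l([*p,290],speed=150)
    o=get_obs();print(o['grip_width'],o['grip_force'],o['wrist_force'],o['tcp_pos'],o['t'])
    im=get_image('wrist');cv2.imwrite('pics/lift.png',im[:,:,::-1])
E
```

```text
False
43.59726175160049 52.85749152302742 [ 0.3176134  -0.06966437  4.6245478 ] 9.5167
43.09477959269477 52.06048250198364 [ 0.52054465 -0.12123269 -1.81122019] [593.34199324 195.48627908 289.67525726] 10.6
```

View pics/lift.png

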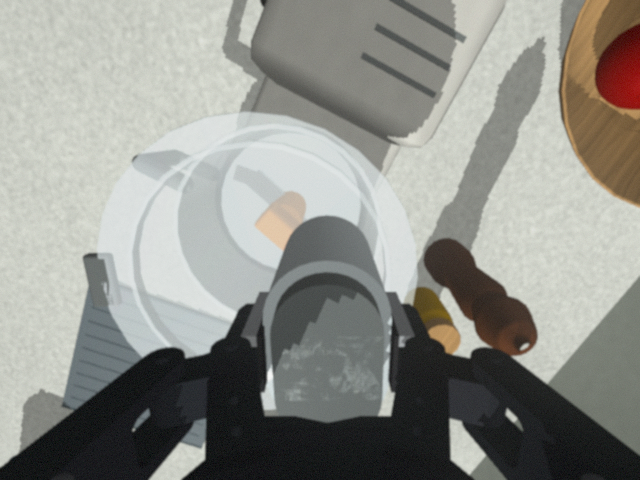

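The lid is up and hanging level, with the tube centred between the pads. Carrying it to the mat.

```bash
python3 - <<'E'
from h import *
A=[180,0,118.3];p=np.array([491,-138])+[31.7,17]
goto([*p,250],A)
move_l([*p,75],speed=150)
f0=get_obs()['wrist_force'][2]
move_l([*p,53],speed=60)
for z in range(51,36,-2):
    move_l([*p,z],speed=30); f=get_obs()['wrist_force'][2]-f0
    if f>2.5: break
print(z,f,get_obs()['tcp_pos'])
grip(70);o=get_obs();print(o['grip_width'],o['grip_force'],o['t'])
move_l([*p,140],speed=180)
goto([540,160,400],[180,0,60])
C=cam('wrist');np.savez('w3.npz',R=C[1],t=C[2]);im=get_image('wrist');cv2.imwrite('pics/w3.png',im[:,:,::-1])
for n in('blade','blade_grip','processor','lid'):
    r=regions_of(n,'wrist');print(n,[(np.round(d['extent']).tolist(),round(d['score'],2)) for d in r[:2]])
print(get_obs()['t'],get_obs()['tcp_pos'])
E
```

```text
45 6.758897482219766 [ 523.1300929  -121.14251996   46.02525848]
69.97723548198915 0.0 15.1
blade [([338.0, 174.0, 99.0, 40.0], 0.8)]
blade_grip [([339.0, 170.0, 102.0, 45.0], 0.64)]
processor [([284.0, 128.0, 268.0, 254.0], 0.98)]
lid [([384.0, 351.0, 80.0, 83.0], 0.69)]
17.45 [539.96598563 159.35286272 399.06121592]
```

View pics/w3.png

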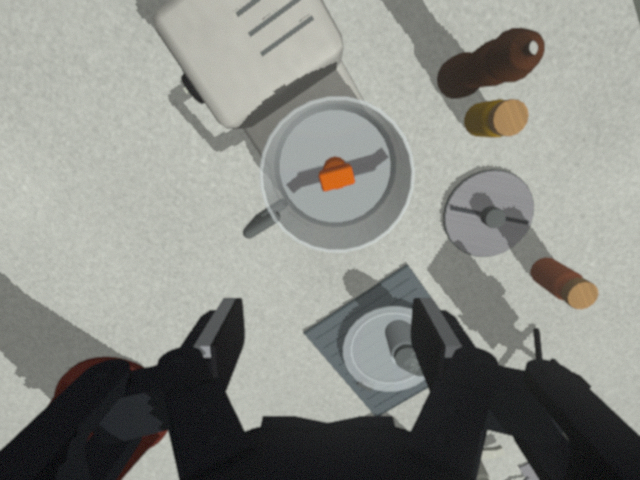

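The lid lies on the mat (centre about (388,350)). The orange grip is at (337,177), with wing tips near (290,186) and (387,155). Computing the blade pose.

```bash
python3 - <<'E'
from h import *
k=get_calibration('wrist');w=np.load('w3.npz');C=(k,w['R'],w['t'])
im=cv2.imread('pics/w3.png');hsv=cv2.cvtColor(im,cv2.COLOR_BGR2HSV)
m=cv2.inRange(hsv,(3,150,60),(20,255,255));m[:140]=0;m[215:]=0;m[:,:300]=0;m[:,380:]=0
print('orange px v by row',[(r,int(hsv[r,310:370,2][m[r,310:370]>0].mean())) for r in range(150,200) if m[r,310:370].any()][::4])
br=cv2.inRange(hsv,(3,150,200),(20,255,255))&m
c=max(cv2.findContours(br,0,1)[0],key=cv2.contourArea);r=cv2.minAreaRect(c);print(r)
b=np.array([ray(C,u,165)[:2] for u in cv2.boxPoints(r)]);print(b.round(1));g=ray(C,r[0],165);print('grip top',g)
for i in(0,1):
    d=b[i+1]-b[i];print(np.linalg.norm(d),np.degrees(np.arctan2(d[1],d[0])))
for zl,zr in((85,105),(105,85)):
    L=ray(C,(290,186),zl)[:2];Rr=ray(C,(387,155),zr)[:2];d=Rr-L
    print('wing',zl,np.linalg.norm(d),np.degrees(np.arctan2(d[1],d[0])),(L+Rr)/2)
print('rim c',ray(C,(337,173.5),168),'lid',ray(C,(388,349),15))
cv2.imwrite('pics/c3.png',cv2.resize(im[90:260,250:430],(720,600),interpolation=2))
E
```

```text
orange px v by row [(158, 118), (162, 133), (166, 129), (170, 165), (174, 200), (178, 207), (182, 207), (186, 205), (190, 194)]
((337.4339599609375, 179.5188751220703), (15.796462059020996, 30.768762588500977), 74.05460357666016)
[[546.3 187.9]
 [577.  180.2]
 [573.4 164.4]
 [542.3 172. ]]
grip top [559.8131189  176.17064538 165.        ]
31.57700114964199 -14.132597726809077
16.2648135221017 -102.80910708801876
wing 85 123.88178331895126 -11.29646248525072 [560.95686565 176.29273707]
wing 105 123.53454696573833 -13.44630987838032 [563.66595859 175.69859731]
rim c [562.58048812 182.11749315 168.        ] lid [ 486.94402878 -133.04852763   15.        ]
```

View pics/c3.png

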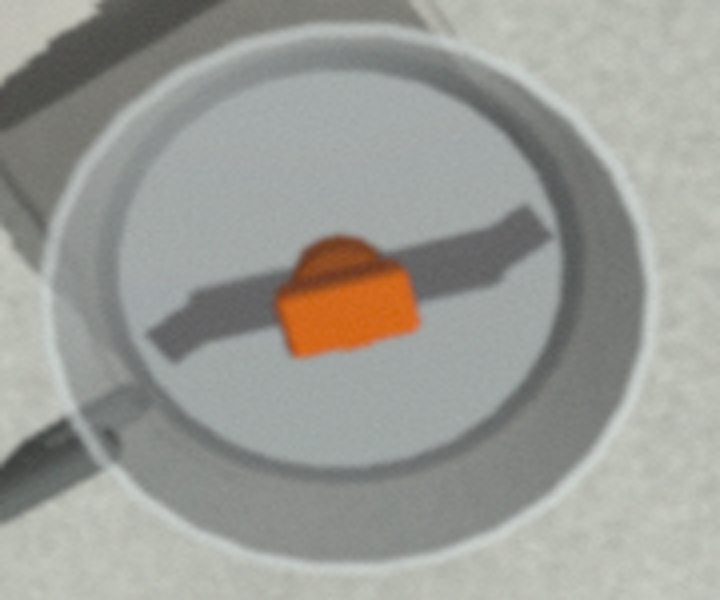

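```bash
python3 - <<'E'
from h import *
A=[180,0,-13.5];p=[560.7,176.3]
grip(60)
goto([*p,215],A)
move_l([*p,134.5],speed=100)
o=get_obs();print(o['tcp_pos'],o['wrist_force'])
grip(5,50);o=get_obs();z0=o['tcp_pos'];print(o['grip_width'],o['grip_force'],o['wrist_force'],z0,o['t'])
if 15<o['grip_width']<26:
    move_l([*p,278],speed=110);wait(.3)
    o=get_obs();print(o['grip_width'],o['grip_force'],o['wrist_force'],o['tcp_pos'],o['t'])
    T=[605,-138.5]
    goto([*T,278],[180,0,28.3])
    move_l([*T,227.5],speed=60);wait(.3)
    o=get_obs();print(o['grip_width'],o['grip_force'],o['wrist_force'],o['tcp_pos'],o['ee_rot'],o['t'])
    a=get_image('top');b=get_image('scene');c=get_image('wrist')
    C=cam('top');print(proj(C,[605,-138.5,188]),proj(C,[676,-270.5,188]))
    for i,n in((a,'t'),(b,'s'),(c,'w')):cv2.imwrite(f'pics/end_{n}.png',i[:,:,::-1])
    cv2.imwrite('pics/end.png',cv2.vconcat([cv2.hconcat([cv2.resize(a[140:380,200:520,::-1],(400,300)),cv2.resize(b[140:380,200:520,::-1],(400,300))]),cv2.hconcat([cv2.resize(c[:,:,::-1],(400,300)),np.zeros((300,400,3),'uint8')])]))
E
```

```text
[561.4400132  176.43341999 135.31915379] [-0.5494572   0.61805913  0.48028977]
18.95132680825608 49.405883476138115 [0.25532452 0.32215957 1.99231607] [561.35729559 176.46783797 135.36594637] 20.3083
19.271954064106687 48.884257888421416 [ 0.1429953   0.12997241 -0.50954937] [560.53028587 176.26138276 277.56536265] 22.0667
19.267792665661524 48.98740706965327 [-0.53903562  0.37905652 -1.44426426] [ 605.19696089 -138.56561333  227.92752914] [ 1.79970768e+02 -2.80878808e-02  2.82991498e+01] 24.5667
[302.19033636 237.37673834] [368.86759945 207.42123547]
```

View pics/end.png

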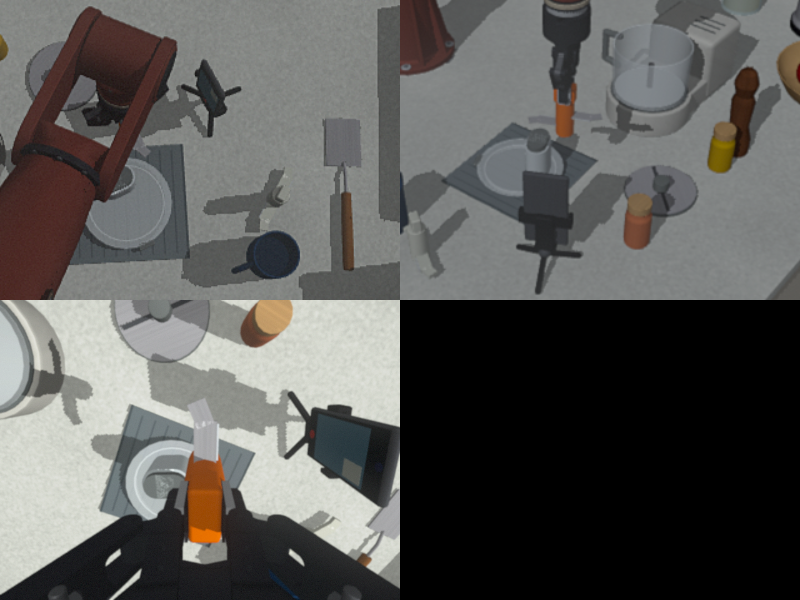

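The blade is held before the screen and the lid is on the mat. I'll check the phone pose numerically by comparing its projected outline with the segmentation.

```bash
python3 - <<'E'
from h import *
from scipy.optimize import least_squares
C=cam('wrist');get_image('wrist')
r=regions_of('phone','wrist');print([(np.round(d['extent'],1).tolist(),round(d['score'],2)) for d in r])
def box(cx,cy,a):
    a=np.radians(a);y=np.array([np.cos(a),np.sin(a)]);n=np.array([-y[1],y[0]])
    return [proj(C,[*(np.array([cx,cy])+s*36.5*y+f*4.5*n),z]) for s in(-1,1) for f in(-1,1) for z in(47,197)]
B=np.array(box(678,-274.4,28.3));print(B.round())
h=cv2.convexHull(B.astype(np.float32));M=np.zeros((480,640),np.uint8);cv2.fillConvexPoly(M,h.astype(int),1)
# top-view IoU-ish check and wrist IoU over candidate poses
reg=r[0]['region']
best=[]
for dx in range(-16,17,4):
  for dy in range(-16,17,4):
    for a in range(18,40,2):
      M=np.zeros((480,640),np.uint8);cv2.fillConvexPoly(M,cv2.convexHull(np.array(box(678+dx,-274.4+dy,a)).astype(np.float32)).astype(int),1)
      best.append(((M&reg).sum()/(M|reg).sum(),dx,dy,a))
best.sort(reverse=True);print(best[:6],[b for b in best if b[1:]==(0,0,28)])
o=get_obs();print(o['t'],o['grip_force'],o['tcp_pos'])
E
```

```text
[([545.6, 239.9, 182.6, 185.6], 0.57)]
[[496. 252.]
 [617. 341.]
 [486. 252.]
 [600. 341.]
 [507. 174.]
 [652. 212.]
 [497. 174.]
 [634. 211.]]
[(np.float64(0.8720283533260632), 4, 4, 36), (np.float64(0.8719209161624892), 4, 4, 34), (np.float64(0.866562684881407), 4, 4, 32), (np.float64(0.8614480363344911), 4, 4, 30), (np.float64(0.8596901331883664), 4, 4, 38), (np.float64(0.8555663221360896), 4, 0, 34)] [(np.float64(0.8117958569129329), 0, 0, 28)]
24.8167 48.98762636817992 [ 605.00419936 -138.49659652  227.51878958]
```

```bash
python3 - <<'E'
from h import *
move_l([604,-138,227.5],[180,0,30],speed=20);wait(.8)
o=get_obs();print(o['tcp_pos'],o['ee_rot'],o['grip_force'],o['t']);print(sign_off())
E
```

```text
[ 603.9899097  -138.01979304  227.5049369 ] [-1.79999891e+02  1.24560552e-04  2.99968671e+01] 48.99932672269642 25.8667
the job is handed in; nothing more can be done
None
```

The job is handed in at about 26 s: the lid lies on the mat and the blade is held upright and still, by my camera estimates about 15 cm in front of the lens. The sign-off returned no verdict.

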